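Inch the bench mill: bolt the lid, fit the run knob and hold it in

TASK

Run the bench mill for a moment under your hand: slide the bolt on its lid fully home through the keeper, then take the loose black pointer knob, turn it so that its bore matches the D-shaped run spindle, push it fully home onto the spindle and press the spindle right in against its spring. Finish while you are still holding the knob pressed in. Never press the spindle in before the lid is bolted, and leave the other things on the table where they stand.

Things in the scene. Friction and masses are not known exactly. Their poses are not given: they have to be found in the camera images.
- lid_bolt (a joint): travel of the steel barrel bolt on the mill's round lid, in m: 0 = drawn fully back, 0.036 = fully home, its tip right through the keeper staple on the control head. It starts between 0 and 0.010. Friction of about 2.5 N holds it wherever it is left.
- bolt_grip (a point): on the axis of the bolt's upright finger grip, a round steel post 16 mm thick from 19 mm below to 12 mm above this point (top 16 mm above). Axes are the mill's: z up, y along the bolt; the grip slides along -y as the bolt goes home. The bolt's guides and keeper stand in line with the post, as near as 8 mm; their tops are 24 mm (guides) and 21 mm (keeper) below this point.
- run_spindle (a joint): how far the run spindle is pressed in (straight down), in m: 0 = out, 0.006 = against its stop. A spring pushes it back: about 3.5 N to start it and 8 N at the stop; it springs out when let go. Its angle, which is the speed setting, differs from run to run and is held by stiff friction (0.3 N m).
- spindle_tip (a point): centre of the upper end of the upright steel run spindle, 16 mm in diameter, with one flat 4 mm from the axis along its whole length and a 1.5 mm chamfer. x points straight out of the flat, z up. It stands 27 mm out of a dark collar in a ring of scale marks on the control plate. Other controls, none higher than this tip, are over 75 mm away, on the +x side of the mill.
- knob_mid (a point): centre, half-way up, of the loose black run knob, upright on the table, 38 mm high: a round skirt 50 mm in diameter and 6 mm thick, on it a bar grip 24 mm wide and 48 mm long with flat parallel sides, up to the top. x points along the bar to its nose (the narrowed end, with a white line on top; the other end is square), z up. Mass about 60 g.
- knob_bore (a point): middle of the knob's underside, the mouth of its blind D bore: 18 mm deep, 1 mm larger than the spindle all round, 1.5 mm lead-in. The bore's flat is on the nose side (+x), so the knob goes on only with its nose pointing where the spindle's flat faces. Fully home, the spindle's end meets the bore's bottom, this point 18 mm below the spindle's tip.
- star_nut: bystander: round black five-lobed hand nut, 40 mm in diameter, 34 mm high; origin at the centre of its underside. It has no bar, nose or index line; not the run knob.
- amber_jar: bystander: small amber glass jar with black lid, 48 mm in diameter, 85 mm high; origin under its centre.
- sieve: bystander: round steel sieve, 100 mm in diameter, 30 mm high; origin under its centre.
- mortar: bystander: white ceramic bowl with a spout, 160 mm in diameter, 66 mm high; origin under its centre.
- balance: bystander: black pocket balance, 150 x 110 x 26 mm; origin under its centre.
- wash_bottle: bystander: white plastic bottle, 72 mm in diameter, 170 mm high; origin under its centre.
- scoop: bystander: long spoon with a white handle, 190 mm long, lying on the table; origin at its middle.
- mill: the fixed bench mill: white housing 240 mm deep (x), 460 mm wide (y), steel chamber with round lid on its +y half, control head on its -y half, blue motor at the back (+x). Lid and control head are 154 mm above the table; the funnel on the lid, 110 mm from the bolt's grip, rises to 194 mm. Origin under the housing's centre; x away from the robot, y left. Up to 0.2 rad askew.
There are look-alikes about, which are no part of the job. What is shaped like the part that bears knob_mid but blue, pink or yellow is not meant.

How it is judged:
On the way, in this order (a step that is already met when the one before it is completed fails the run):
1. the lid bolt is home: pushed at least 32 of its 36 mm, its tip through the keeper (value of joint lid_bolt above 0.032 m), for 0.2 s.
2. the run knob is fully home on the run spindle (within 3 mm), with the lid still bolted (value of joint lid_bolt above 0.032 m and z of knob_mid in the frame of spindle_tip between -0.003 and 0.0035 m and x of knob_mid in the frame of spindle_tip between -0.003 and 0.003 m and y of knob_mid in the frame of spindle_tip between -0.003 and 0.003 m and angle between the z axis of knob_mid and the z axis of spindle_tip, either way round below 0.12 rad), for 0.2 s.
At the end, for the whole second after the job is handed in: Bolt at least 32 of 36 mm along; knob fully home on the spindle (centre within 3 mm of its seat each way, axis within 0.12 rad); spindle pressed in more than 4 of 6 mm and kept so through the last second, gripper on the knob with over 1 N; every bystander within 30 mm of its start (all of step 2 and value of joint run_spindle above 0.004 m and contact force between the fingers and knob above 1 N and distance of each of star_nut, amber_jar, sieve, mortar, balance, wash_bottle, scoop from where it was at the start of the episode below 0.03 m); the arm keeps its last pose, push and grip.
It fails at once if the run spindle is pressed in (more than 2 mm) while the lid is not bolted (value of joint run_spindle above 0.002 m and value of joint lid_bolt below 0.03 m).
It fails at once if a bystander is moved by more than 30 mm (distance of any of star_nut, amber_jar, sieve, mortar, balance, wash_bottle, scoop from where it was at the start of the episode above 0.03 m).
It also fails if it takes over 54 s, if anything falls off the work surface, if the arm or the gripper's body presses on something with over 40 N, if the wrist force passes 120 N, or if a joint passes its speed limit or range.

ROBOT

A 6-joint arm with a two-finger parallel gripper is mounted at the origin on the work surface. World frame = base frame: x ahead of the robot, y to its left, z up, the work surface at z = 0. Lengths are in m, angles in rad, forces in N, time in s.
With the tool pointing down it reaches from about 0.375 to 0.925 m from the base axis. Payload 5.7 kg.
Tool frame: the origin (TCP) lies at the very end of the fingers, on their centre line; the grasp point (between the pads) lies 19 mm behind it; z points along the fingers, y is the direction in which the jaws open and shut (so a half turn about z gives the same grasp; the last joint's range is limited). The gripper opens to 88 mm and grips with 3 to 60 N. Pads are 20 mm wide; open, the fingers measure 115 mm over their backs; the gripper's body (75 mm by 178 mm) begins 61 mm behind the grasp point.
Start: joints at [1.191, 0.359, 1.51, -0, 1.272, -0.115], TCP at [0.157, 0.579, 0.223] pointing down, gripper open.
Joint ranges: [-2.97, 2.97], [-1.01, 2.36], [0.21, 2.38], [-0.96, 4.11], [0.2, 2.71], [-2.98, 2.98]. Speed limits (rad/s): [2.39, 2.39, 3.14, 3.14, 3.14, 3.14].

INTERFACE

Orientations are given as [roll, pitch, yaw] about the fixed x, y, z axes, in that order (R = Rz(yaw) Ry(pitch) Rx(roll)).
In Python, from cell import * gives the robot as it stands.
- The arm moves only by the shell command python3 -m crank 'ROWS' [FORCE]. ROWS is JSON, a list of rows, each an object with "travel": the shift along the world's x, y, z in cm, a list of three; "angular": the turn, a rotation vector about the world's x, y, z in rad, a list of three; "jaw": the opening, from 0 (shut) to 1 (fully open). In form: [{"travel": [tx, ty, tz], "angular": [rx, ry, rz], "jaw": jaw}, ...]. A call has exactly 8 rows; each row shifts and turns the commanded pose from where the row before left it; what a row does not reach is not made up. A row lasts 1/10 s, in which the tool goes at most 50 mm and 8.59 degrees, less where a joint would pass 70% of its speed; a pose out of reach is approached as far as the arm can. A call with a gripper value outside its range is refused whole. The fingers move at their own pace and stop on an object; FORCE is the grip in N (left out, the last holds). Time passes only in rows, so rows that do not move let the fingers close, or fill a call up. It gives the time, the measured TCP pose, the force and the opening at its end, in the units of the state.
- read_state(): the state, without advancing time (a new reading comes with each control period).
- get_image(name): name is "scene" or "top" or "wrist"; returns the picture (480x640x3 uint8, red, green, blue); there is no depth.
- camera_info(name): a dict with "fx", "fy", "cx", "cy" (pixels), "rvec" (rotation vector, rad) and "tvec" (3), from world to camera coordinates, as OpenCV has them; the wrist camera has in their place "tool_from_camera" (4x4, takes a point from camera to tool coordinates, whose origin is the TCP and whose axes are the flange's). Camera axes: x right, y down, z forward; pixel columns grow to the right and rows downward; lengths in m; the calibration is good to about 2 mm. A picture is of the moment at which its call begins: read the wrist's pose just before it. camera_info takes no time and is no camera call.
- sign_off(): hands the job in, once; it reports no verdict.
The state is a dict: "clock": time; "q": joint angles; "qvel": joint speeds; "joint_torque": joint torques, N m; "position": TCP position; "orientation": TCP orientation; "wrist_force": force on the tool from outside, world axes, zero at the start; "ft_torque": the same for the moment, N m; "grip_width": finger opening in m.
Only numpy, scipy, OpenCV 4.12 (cv2) and the standard library are available. Lean on these libraries where they do the work, as an engineer would, in place of code of your own. Each camera call takes 0.05 s, during which the arm holds its last target.

## Working session

There is one attempt and no reset: what is moved stays moved. The work goes in short steps, Python scripts to look and compute and a shell command to move; the robot and the scene stay as the last step left them, time stands still between calls to the robot, and variables do not carry over. Pictures are saved under pics/ and viewed, and the job is handed in when it is done.

```bash
ls; mkdir -p pics; python3 - <<'E'
from cell import *
import cv2,numpy as np
s=read_state();print(s)
for n in ["scene","top","wrist"]:
    im=get_image(n);cv2.imwrite(f"pics/{n}0.png",im[:,:,::-1]);print(n,camera_info(n))
E
```

```text
pics
{'clock': 0.0, 'q': array([ 1.19091699e+00,  3.59525569e-01,  1.51141992e+00, -2.03276477e-05,
        1.27246860e+00, -1.15079091e-01]), 'qvel': array([ 2.00212708e-05,  2.21448156e-04, -1.70518362e-03, -1.47352698e-04,
       -6.76673650e-04, -7.11402171e-04]), 'joint_torque': array([-3.99455448e-04, -5.15369618e+01, -2.70730555e+01,  6.73726061e-02,
        3.49921337e-02, -1.39432755e-04]), 'position': array([0.15677969, 0.57845332, 0.22180209]), 'orientation': array([-3.13978104e+00, -1.89856277e-04,  2.87679823e+00]), 'wrist_force': array([ 0.35859915, -0.79005429,  0.51656663]), 'ft_torque': array([-0.02141   , -0.01820324,  0.03045208]), 'grip_width': 0.08788648904478945}
scene {'fx': 478.83467100960587, 'fy': 478.83467100960587, 'cx': 321.4090820334534, 'cy': 239.08116794822348, 'rvec': array([ 2.04443434,  0.81762171, -0.4574825 ]), 'tvec': array([-0.40086215, -0.08331458,  1.80160671])}
top {'fx': 613.3632210301978, 'fy': 613.3632210301978, 'cx': 320.5863554697326, 'cy': 246.08659141663182, 'rvec': array([ 2.16214994, -2.19305823,  0.12544291]), 'tvec': array([-0.01040769,  0.55779033,  1.7558151 ])}
wrist {'fx': 366.12284484054953, 'fy': 366.12284484054953, 'cx': 323.01862097805184, 'cy': 240.02096655110142, 'tool_from_camera': array([[-3.98991951e-05, -9.55224679e-01, -2.95881414e-01,
         8.12488541e-02],
       [ 9.99999360e-01, -3.72532729e-04,  1.06783756e-03,
        -7.90900227e-06],
       [-1.13025030e-03, -2.95881182e-01,  9.55224083e-01,
        -1.62716519e-01],
       [ 0.00000000e+00,  0.00000000e+00,  0.00000000e+00,
         1.00000000e+00]])}
```

View pics/scene0.png

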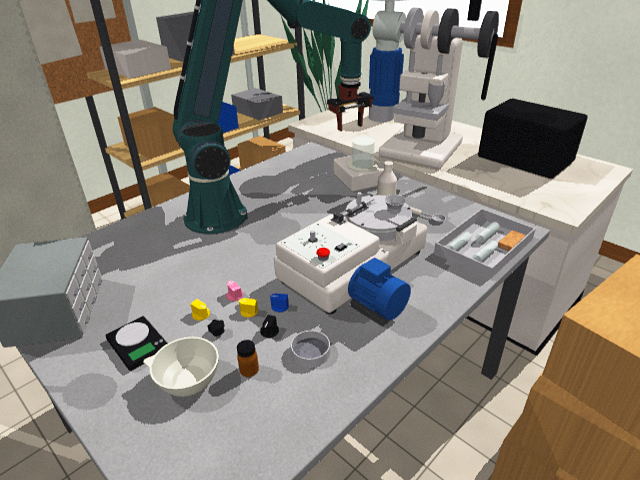

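View pics/top0.png

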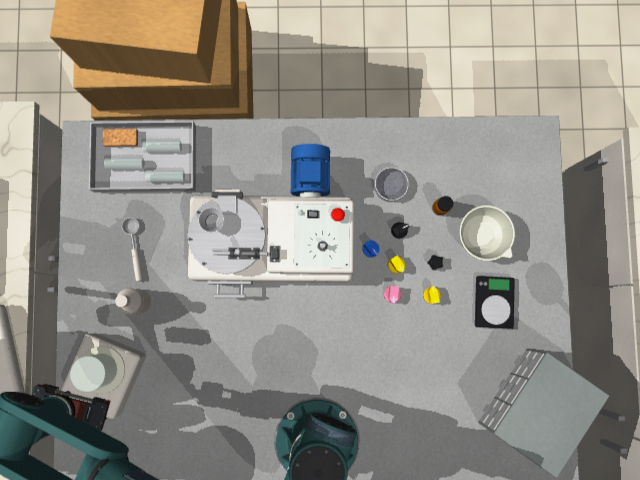

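View pics/wrist0.png

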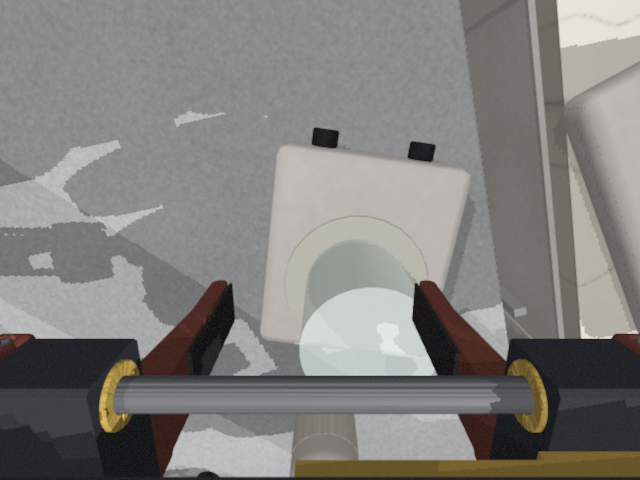

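The top view shows the mill (188–353, 190–282), the bolt near (250,254), the spindle in its ring at about (322,246), and the black knob at about (400,230). The star nut is near (436,262). I'll zoom in on these.

```bash
cat > h.py <<'E'
from cell import *
import cv2,numpy as np
from scipy.spatial.transform import Rotation as Ro
def pose(s): 
    T=np.eye(4);T[:3,:3]=Ro.from_euler('xyz',s['orientation']).as_matrix();T[:3,3]=s['position'];return T
def cam(n,s=None):
    c=camera_info(n);K=np.array([[c['fx'],0,c['cx']],[0,c['fy'],c['cy']],[0,0,1]])
    if n=='wrist': W=pose(s)@np.array(c['tool_from_camera'])
    else:
        M=np.eye(4);M[:3,:3]=Ro.from_rotvec(c['rvec']).as_matrix();M[:3,3]=c['tvec'];W=np.linalg.inv(M)
    return K,W
def toplane(KW,uv,z):
    K,W=KW;d=W[:3,:3]@np.linalg.solve(K,[uv[0],uv[1],1.]);o=W[:3,3];return o+d*(z-o[2])/d[2]
def proj(KW,p):
    K,W=KW;q=K@(W[:3,:3].T@(np.array(p)-W[:3,3]));return q[:2]/q[2]
def tri(obs):
    A=np.zeros((3,3));b=np.zeros(3)
    for KW,uv in obs:
        K,W=KW;d=W[:3,:3]@np.linalg.solve(K,[uv[0],uv[1],1.]);d/=np.linalg.norm(d);P=np.eye(3)-np.outer(d,d);A+=P;b+=P@W[:3,3]
    return np.linalg.solve(A,b)
def crop(im,x0,y0,w,h,k,name):
    cv2.imwrite(name,cv2.resize(im[y0:y0+h,x0:x0+w,::-1],None,fx=k,fy=k,interpolation=cv2.INTER_CUBIC))
E
python3 - <<'E'
from h import *
a=cv2.imread('pics/top0.png')[:,:,::-1]
crop(a,180,180,200,110,4,'pics/t1.png'); crop(a,355,200,100,75,6,'pics/t2.png')
t=cam('top')
for n,uv,z in [('knob',(400,230),.038),('spin',(322,246),.18),('bolt',(250,254),.17),('star',(436,262),.034)]:print(n,toplane(t,uv,z))
for uv in [(188,190),(353,197),(353,275)]:print(toplane(t,uv,.15))
s=cv2.imread('pics/scene0.png')[:,:,::-1]
crop(s,270,170,170,130,4,'pics/s1.png')
E
```

```text
knob [ 0.60043046 -0.24954056  0.038     ]
spin [ 0.54259172 -0.019602    0.18      ]
bolt [0.52473151 0.17258535 0.17      ]
star [ 0.50612435 -0.35208614  0.034     ]
[0.70379327 0.34256536 0.15      ]
[ 0.67897118 -0.10689802  0.15      ]
[ 0.46585678 -0.1025934   0.15      ]
```

View pics/t1.png

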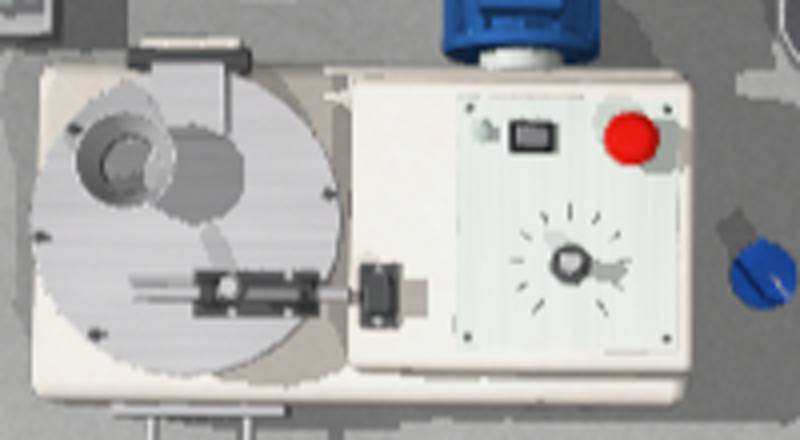

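View pics/t2.png

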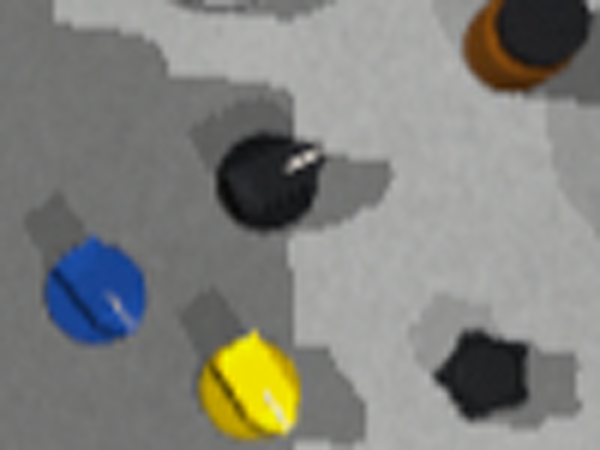

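View pics/s1.png

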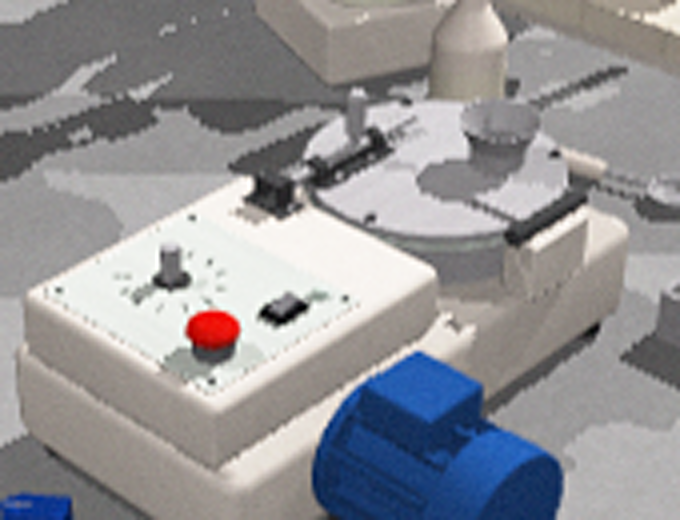

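```bash
python3 - <<'E'
from h import *
t=cam('top');s=cam('scene')
print('post',tri([(t,(237.1,251.3)),(s,(359.1,193))]))
p=tri([(t,(322.6,244.6)),(s,(312.4,231.3))]);print('tip',p)
k=lambda x,y:(x/4+180-.4,y/4+180-.4)
a,b,c,d=[toplane(t,k(*q),.154) for q in [(470,106),(668,109),(467,337),(667,338)]]
for u,v in [(a,b),(c,d),(c,a),(d,b)]: print(np.arctan2(*(v-u)[[1,0]]),(u+v)/2)
for q in [(205,290),(355,295)]: print(toplane(t,k(*q),.165))
# knob
print(toplane(t,(355+267/6-.4,200+182/6-.4),.02), toplane(t,(355+302/6-.4,200+158/6-.4),.038))
E
```

```text
post [0.52926189 0.20252906 0.21412871]
tip [ 0.54620423 -0.02050954  0.18652376]
-1.5985955596587742 [ 0.65318955 -0.02135321  0.154     ]
-1.589691680532918 [ 0.49655692 -0.01763753  0.154     ]
-0.023957316231659993 [0.57644499 0.04781651 0.154     ]
-0.023476426466987235 [ 0.57330148 -0.08680725  0.154     ]
[0.53097228 0.22420197 0.165     ]
[0.52625055 0.12403836 0.165     ]
[ 0.60290524 -0.24955417  0.02      ] [ 0.61215161 -0.26424173  0.038     ]
```

```bash
python3 -m crank '[{"travel":[1,-1,4],"angular":[0,0,-0.12],"jaw":0.6},{"travel":[3,-3,2.5],"angular":[0,0,-0.12],"jaw":0.6},{"travel":[3,-3,1],"angular":[0,0,-0.12],"jaw":0.6},{"travel":[3,-3,0],"angular":[0,0,-0.12],"jaw":0.6},{"travel":[3,-3,0],"angular":[0,0,-0.12],"jaw":0.6},{"travel":[3,-3,0],"angular":[0,0,-0.12],"jaw":0.6},{"travel":[3,-3,0],"angular":[0,0,-0.12],"jaw":0.6},{"travel":[3,-3,0],"angular":[0,0,-0.12],"jaw":0.6}]' 30
python3 -m crank '[{"travel":[3,-3,0],"angular":[0,0,-0.12],"jaw":0.6},{"travel":[3,-3,0],"angular":[0,0,-0.12],"jaw":0.6},{"travel":[3,-3,0],"angular":[0,0,-0.13],"jaw":0.6},{"travel":[3,-3,0],"angular":[0,0,0],"jaw":0.6},{"travel":[2,-2,0],"angular":[0,0,0],"jaw":0.6},{"travel":[1,-1.5,0],"angular":[0,0,0],"jaw":0.6},{"travel":[0,0,0],"angular":[0,0,0],"jaw":0.6},{"travel":[0,0,0],"angular":[0,0,0],"jaw":0.6}]'
python3 - <<'E'
from h import *
s=read_state();im=get_image('wrist');cv2.imwrite('pics/w1.png',im[:,:,::-1]);print(s['clock'],s['position'],s['orientation'],s['q'])
np.save('w1.npy',pose(s))
E
```

```text
clock: 0.95
position: [0.3778, 0.3576, 0.2975]
orientation: [-3.141, 0.0, 1.912]
wrist_force: [0.5, 0.6, -0.5]
grip_width: 0.0529
clock: 1.75
position: [0.5265, 0.2041, 0.2972]
orientation: [-3.14, -0.0, 1.546]
wrist_force: [-0.3, 1.3, 0.5]
grip_width: 0.0527
1.75 [0.52654337 0.20410306 0.29724114] [-3.14028904e+00 -2.79257620e-04  1.54584216e+00] [2.47061806e-01 2.49422487e-01 1.48200173e+00 6.27190723e-04
 1.41134911e+00 2.71915845e-01]
```

View pics/w1.png

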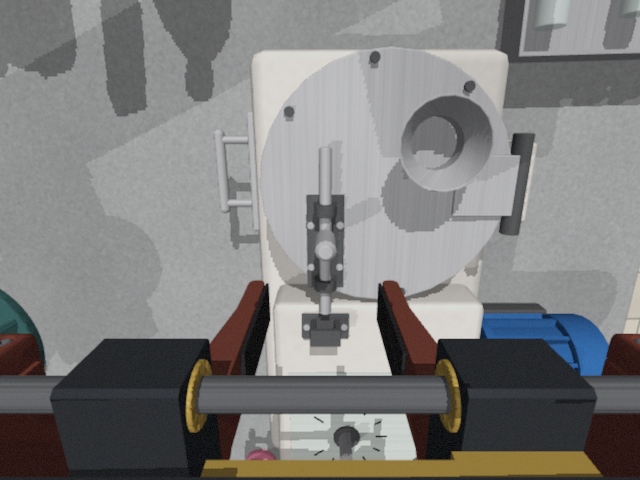

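The wrist view shows the post's top at about (326,247), with the keeper at (325,330) below it in the picture.

```bash
python3 - <<'E'
from h import *
t=cam('top');s=cam('scene');c=camera_info('wrist')
w=(cam('top')[0]*0+np.array([[c['fx'],0,c['cx']],[0,c['fy'],c['cy']],[0,0,1]]),np.load('w1.npy')@np.array(c['tool_from_camera']))
for z in (.204,.209,.214): print(toplane(w,(326,247),z),toplane(t,(237.1,251.3),z),toplane(s,(359.1,193),z))
print(tri([(t,(237.1,251.3)),(s,(359.1,193)),(w,(326,247))]))
print('bolt line',toplane(w,(325,155),.17),toplane(w,(325,325),.17))
print('spindle',toplane(w,(346,436),.184))
E
```

```text
[0.52892883 0.20120789 0.204     ] [0.52926598 0.20282561 0.204     ] [0.51809289 0.21804463 0.204     ]
[0.52893355 0.20285553 0.209     ] [0.52880076 0.20222454 0.209     ] [0.52394883 0.21096394 0.209     ]
[0.52893826 0.20450317 0.214     ] [0.52833554 0.20162346 0.214     ] [0.52980476 0.20388325 0.214     ]
[0.52896753 0.20337354 0.21326243]
bolt line [0.52981577 0.26490957 0.17      ] [0.52634832 0.1167406  0.17      ]
spindle [0.54355271 0.00623799 0.184     ]
```

```bash
python3 -m crank '[{"travel":[0.2,-0.1,-3],"angular":[0,0,0],"jaw":0.6},{"travel":[0,0,-4],"angular":[0,0,0],"jaw":0.6},{"travel":[0,0,-3],"angular":[0,0,0],"jaw":0.6},{"travel":[0,0,-1],"angular":[0,0,0],"jaw":0.3},{"travel":[0,0,0],"angular":[0,0,0],"jaw":0},{"travel":[0,0,0],"angular":[0,0,0],"jaw":0},{"travel":[0,0,0],"angular":[0,0,0],"jaw":0},{"travel":[0,0,0],"angular":[0,0,0],"jaw":0}]' 30
```

```text
clock: 2.6
position: [0.5284, 0.2035, 0.1891]
orientation: [-3.141, -0.001, 1.547]
wrist_force: [-9.8, 1.2, 9.0]
grip_width: 0.0163
```

```bash
python3 -m crank '[{"travel":[0,-0.5,0],"angular":[0,0,0],"jaw":0},{"travel":[-0.02,-0.7,0],"angular":[0,0,0],"jaw":0},{"travel":[-0.02,-0.7,0],"angular":[0,0,0],"jaw":0},{"travel":[-0.02,-0.7,0],"angular":[0,0,0],"jaw":0},{"travel":[-0.02,-0.5,0],"angular":[0,0,0],"jaw":0},{"travel":[0,-0.3,0],"angular":[0,0,0],"jaw":0},{"travel":[0,-0.1,0],"angular":[0,0,0],"jaw":0},{"travel":[0,0,0],"angular":[0,0,0],"jaw":0}]'
```

```text
clock: 3.4
position: [0.5274, 0.1704, 0.1891]
orientation: [-3.141, -0.005, 1.546]
wrist_force: [-6.1, 7.4, 6.3]
grip_width: 0.0149
```

```bash
python3 -m crank '[{"travel":[0,-0.2,0],"angular":[0,0,0],"jaw":0},{"travel":[0,-0.2,0],"angular":[0,0,0],"jaw":0},{"travel":[0,-0.2,0],"angular":[0,0,0],"jaw":0},{"travel":[0,-0.2,0],"angular":[0,0,0],"jaw":0},{"travel":[0,0,0],"angular":[0,0,0],"jaw":0},{"travel":[0,0,0],"angular":[0,0,0],"jaw":0},{"travel":[0,0,0],"angular":[0,0,0],"jaw":0},{"travel":[0,0,0],"angular":[0,0,0],"jaw":0}]'
python3 - <<'E'
from h import *
s=read_state();im=get_image('wrist');cv2.imwrite('pics/w2.png',im[:,:,::-1]);print(s['clock'],s['position'],s['wrist_force'],s['grip_width'])
E
```

```text
clock: 4.2
position: [0.5273, 0.1701, 0.1892]
orientation: [-3.141, -0.018, 1.545]
wrist_force: [-4.9, 34.7, 1.6]
grip_width: 0.0152
4.2 [0.52734233 0.17005697 0.18917715] [-4.88057585 34.69110282  1.58531593] 0.015231292044588621
```

View pics/w2.png

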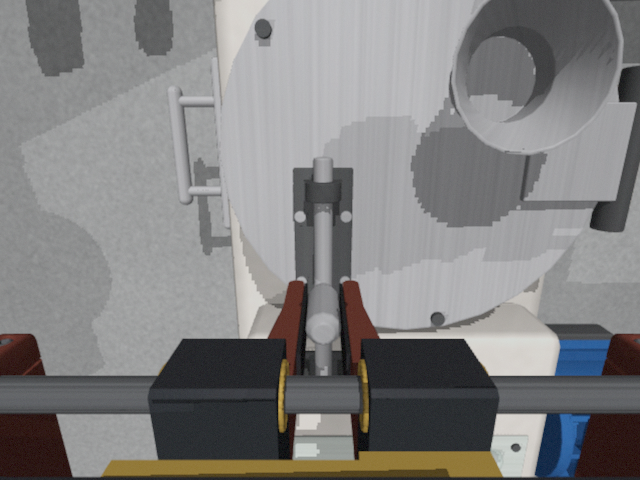

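Pushing at 35 N against a hard stop, the grip no longer moves, so the bolt is home. I'll let go and look closely at the spindle.

```bash
python3 -m crank '[{"travel":[0,0.9,0],"angular":[0,0,0],"jaw":0},{"travel":[0,0,0],"angular":[0,0,0],"jaw":0.7},{"travel":[0,0,0],"angular":[0,0,0],"jaw":0.7},{"travel":[0,0,2],"angular":[0,0,0],"jaw":0.7},{"travel":[0,0,4],"angular":[0,0,0],"jaw":0.7},{"travel":[0,-3,2],"angular":[0,0,0],"jaw":0.7},{"travel":[0.6,-4,0],"angular":[0,0,0],"jaw":0.7},{"travel":[0.6,-4,0],"angular":[0,0,0],"jaw":0.7}]'
python3 -m crank '[{"travel":[0.4,-4,0],"angular":[0,0,0],"jaw":0.7},{"travel":[0,-4,0],"angular":[0,0,0],"jaw":0.7},{"travel":[0,-2.5,-2],"angular":[0,0,0],"jaw":0.7},{"travel":[0,0,-2],"angular":[0,0,0],"jaw":0.7},{"travel":[0,0,-1.4],"angular":[0,0,0],"jaw":0.7},{"travel":[0,0,0],"angular":[0,0,0],"jaw":0.7},{"travel":[0,0,0],"angular":[0,0,0],"jaw":0.7},{"travel":[0,0,0],"angular":[0,0,0],"jaw":0.7}]'
python3 - <<'E'
from h import *
s=read_state();im=get_image('wrist');cv2.imwrite('pics/w3.png',im[:,:,::-1]);print(s['clock'],s['position'],s['orientation'],s['wrist_force'])
np.save('w3.npy',pose(s))
im=get_image('top');crop(im,180,180,200,110,4,'pics/t3.png')
E
```

```text
clock: 5.05
position: [0.5413, 0.0574, 0.2693]
orientation: [3.138, 0.0, 1.548]
wrist_force: [0.1, -0.0, -0.6]
grip_width: 0.0614
clock: 5.85
position: [0.545, -0.0462, 0.2147]
orientation: [3.14, 0.0, 1.547]
wrist_force: [-0.8, -0.6, -0.5]
grip_width: 0.0616
5.85 [ 0.54502007 -0.04620714  0.2147072 ] [3.13979768e+00 4.61499805e-04 1.54677646e+00] [-0.82128086 -0.6107494  -0.49617481]
```

View pics/w3.png

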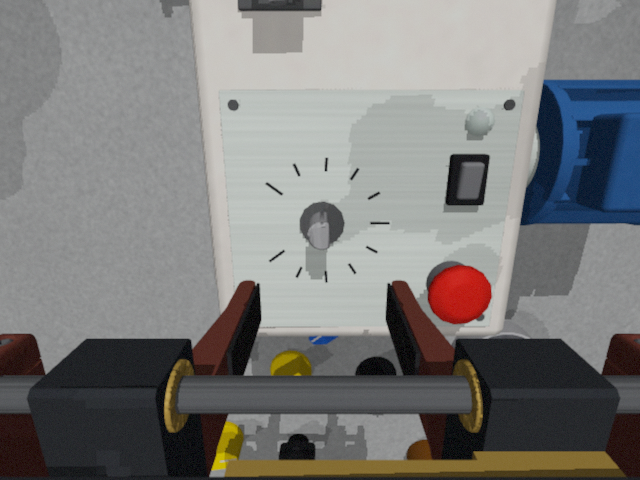

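View pics/t3.png

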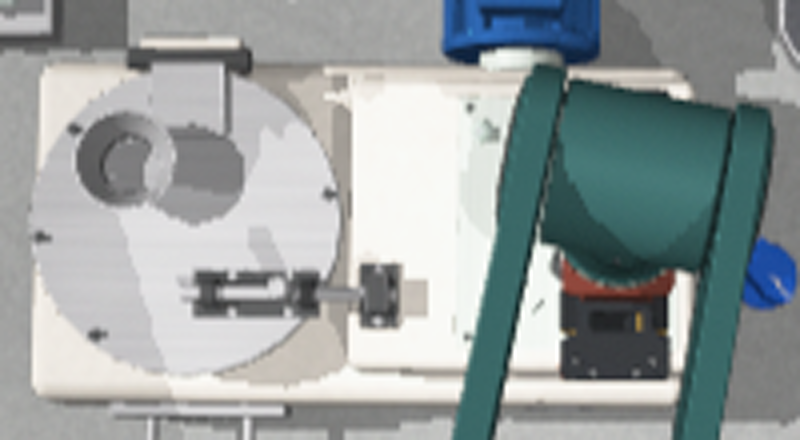

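```bash
python3 - <<'E'
from h import *
a=cv2.imread('pics/w3.png')[:,:,::-1]
crop(a,285,185,75,75,10,'pics/w3z.png')
E
```

```text
(no output)
```

View pics/w3z.png

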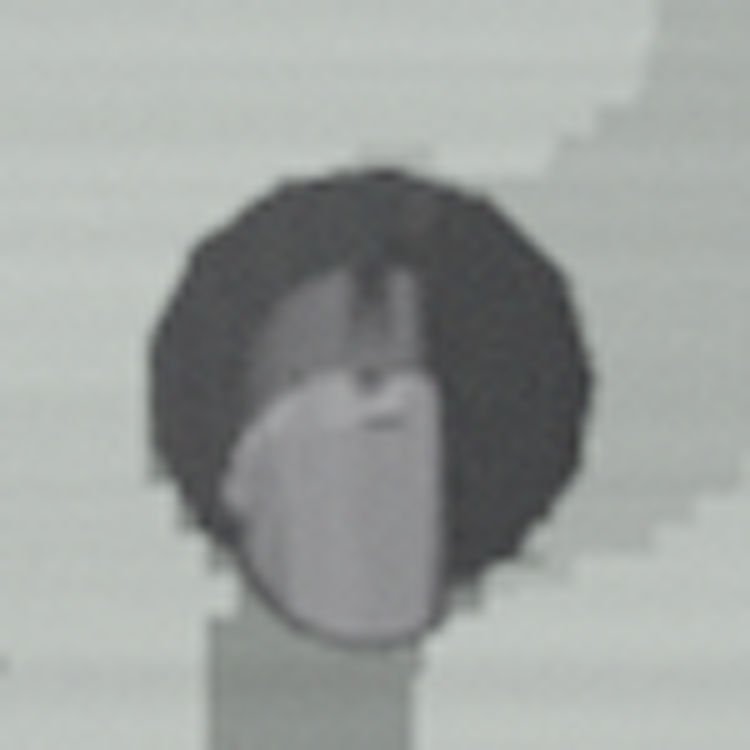

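```bash
python3 - <<'E'
from h import *
a=cv2.imread('pics/w3.png').astype(float).mean(2)
c=camera_info('wrist')
w=(np.array([[c['fx'],0,c['cx']],[0,c['fy'],c['cy']],[0,0,1]]),np.load('w3.npy')@np.array(c['tool_from_camera']))
P=[]
for r in range(224,245):
    seg=a[r,322:336];d=np.diff(seg);j=d.argmin()
    v=(seg[max(0,j-3)]+seg[min(13,j+3)])/2
    k=np.where((seg[:-1]>=v)&(seg[1:]<v))[0]
    if len(k): k=k[-1];P.append((322+k+(seg[k]-v)/(seg[k]-seg[k+1]),r))
P=np.array(P);print(np.round(P[:,0],1))
for z in (.18,.185,.19):
    Q=np.array([toplane(w,p,z) for p in P]);vx=np.polyfit(Q[:,1],Q[:,0],1);
    print(z,'flat normal angle',np.arctan(-vx[0]),'edge mean',Q.mean(0))
    o=lambda x,y:toplane(w,(285+x/10-.45,185+y/10-.45),z)
    print(' left',o(225,490),'right',o(440,480),'top',o(370,368),'bot',o(360,645))
# dial marks ring centre / tips
t=cam('top');s=cam('scene')
print(proj(t,[.546,-.0205,.185]),proj(s,[.546,-.0205,.185]),proj(w,[.546,-.0205,.185]))
E
```

```text
[328.1 328.3 328.4 328.5 328.5 328.4 328.5 328.4 328.5 328.5 328.5 328.5
 328.4 328.4 328.5 328.4 328.4 328.2 328.1 327.7 327. ]
0.18 flat normal angle -0.04681989653935895 edge mean [ 0.54900749 -0.02220409  0.18      ]
 left [ 0.53709433 -0.02162996  0.18      ] right [ 0.54916839 -0.02134292  0.18      ] top [ 0.54540741 -0.01477638  0.18      ] bot [ 0.54442918 -0.0309889   0.18      ]
0.185 flat normal angle -0.04681989653935458 edge mean [ 0.54895844 -0.02074531  0.185     ]
 left [ 0.53734706 -0.02018572  0.185     ] right [ 0.54911527 -0.01990595  0.185     ] top [ 0.54544956 -0.01350575  0.185     ] bot [ 0.54449611 -0.02930759  0.185     ]
0.19 flat normal angle -0.04681989653934273 edge mean [ 0.5489094  -0.01928652  0.19      ]
 left [ 0.53759979 -0.01874147  0.19      ] right [ 0.54906215 -0.01846898  0.19      ] top [ 0.54549171 -0.01223511  0.19      ] bot [ 0.54456304 -0.02762627  0.19      ]
[322.35141014 244.52865702] [312.07717611 231.74747368] [322.87848181 233.72809994]
```

Spindle tip in the wrist view: the D face runs from about (307,222) to (329,249), and the flat is a vertical edge at column 328.5, so it faces world +x (about -0.03 rad). The tip is near (0.545,-0.022,0.182). In the top view the bolt's tip is in the keeper. Now the knob.

```bash
python3 -m crank '[{"travel":[0.5,-3,1],"angular":[0,0,0.1],"jaw":0.65},{"travel":[1,-4,0],"angular":[0,0,0.1],"jaw":0.65},{"travel":[1,-4,0],"angular":[0,0,0.1],"jaw":0.65},{"travel":[1,-4,0],"angular":[0,0,0.1],"jaw":0.65},{"travel":[1.3,-4,-2],"angular":[0,0,0.1],"jaw":0.65},{"travel":[1,-1.3,-4],"angular":[0,0,0.08],"jaw":0.65},{"travel":[0,0,-3.5],"angular":[0,0,0],"jaw":0.65},{"travel":[0,0,-1],"angular":[0,0,0],"jaw":0.65}]'
python3 -m crank '[{"travel":[0,0,0],"angular":[0,0,0],"jaw":0.65},{"travel":[0,0,0],"angular":[0,0,0],"jaw":0.65},{"travel":[0,0,0],"angular":[0,0,0],"jaw":0.65},{"travel":[0,0,0],"angular":[0,0,0],"jaw":0.65},{"travel":[0,0,0],"angular":[0,0,0],"jaw":0.65},{"travel":[0,0,0],"angular":[0,0,0],"jaw":0.65},{"travel":[0,0,0],"angular":[0,0,0],"jaw":0.65},{"travel":[0,0,0],"angular":[0,0,0],"jaw":0.65}]'
python3 - <<'E'
from h import *
s=read_state();im=get_image('wrist');cv2.imwrite('pics/w4.png',im[:,:,::-1]);print(s['clock'],s['position'],s['orientation'],s['wrist_force'])
np.save('w4.npy',pose(s));crop(im,270,180,110,100,7,'pics/w4z.png')
E
```

```text
clock: 6.75
position: [0.6002, -0.2483, 0.1151]
orientation: [-3.139, -0.005, 2.126]
wrist_force: [-0.7, 0.8, 0.5]
grip_width: 0.0568
clock: 7.55
position: [0.6022, -0.249, 0.1186]
orientation: [-3.141, -0.0, 2.127]
wrist_force: [-0.5, -0.2, -0.4]
grip_width: 0.057
7.55 [ 0.60218286 -0.24895012  0.11864912] [-3.14145903e+00 -2.17886384e-05  2.12674433e+00] [-0.49100313 -0.17490759 -0.3983085 ]
```

View pics/w4.png

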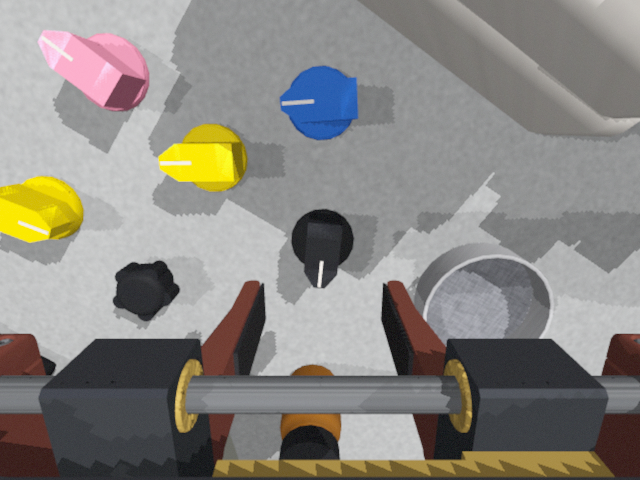

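View pics/w4z.png

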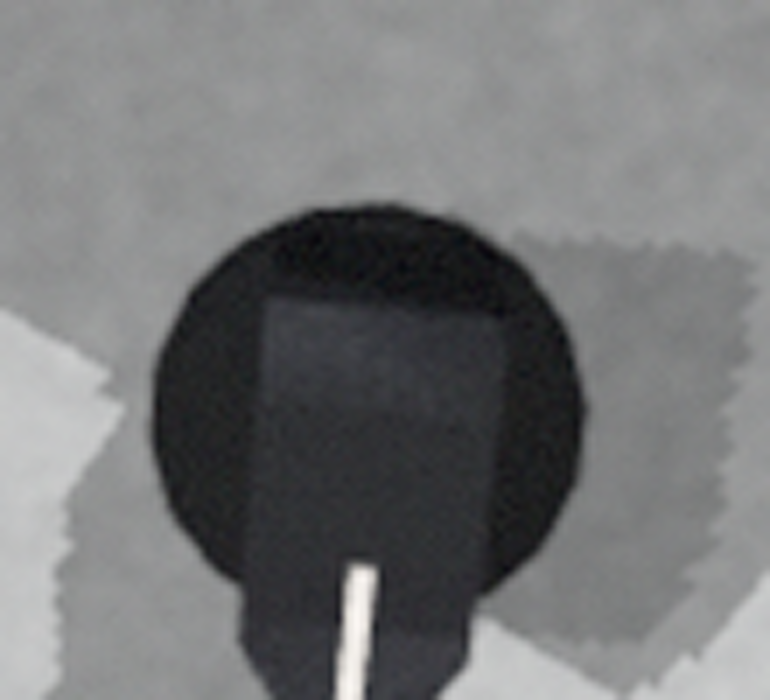

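```bash
python3 - <<'E'
from h import *
c=camera_info('wrist')
w=(np.array([[c['fx'],0,c['cx']],[0,c['fy'],c['cy']],[0,0,1]]),np.load('w4.npy')@np.array(c['tool_from_camera']))
o=lambda x,y,z:toplane(w,(270+x/7-.43,180+y/7-.43),z)
for A,B in [((266,298),(241,610)),((505,318),(472,610)),((362,565),(348,698))]:
    v=o(*B,.038)-o(*A,.038);print(np.arctan2(v[1],v[0]))
m=[(o(*A,.038)+o(*B,.038))/2 for A,B in [((266,298),(241,610)),((505,318),(472,610))]]
print('bar mid line pt',(m[0]+m[1])/2,'w',np.linalg.norm(m[0]-m[1]))
back=o(385,308,.038);print('back edge mid',back)
l,r,t=o(152,410,.006),o(585,410,.006),o(372,203,.006);print('skirt',(l+r)/2,np.linalg.norm(l-r),t)
d=(l-r)/np.linalg.norm(l-r);n=np.array([d[1],-d[0],0]);print('c from top',t+.025*n,t-.025*n)
print((back+.024*np.array([np.cos(-1.08),np.sin(-1.08),0])))
E
```

```text
-1.1048128604768912
-1.108888837279084
-1.1148076595901115
bar mid line pt [ 0.6011284 -0.2471076  0.038    ] w 0.02348141777087543
back edge mid [ 0.59395113 -0.232907    0.038     ]
skirt [ 0.60316029 -0.25091389  0.006     ] 0.04861647454518852 [ 0.59099304 -0.23057558  0.006     ]
c from top [ 0.57780354 -0.20933795  0.006     ] [ 0.60418255 -0.25181321  0.006     ]
[ 0.60526301 -0.25407399  0.038     ]
```

```bash
python3 -m crank '[{"travel":[0.16,-0.32,-3],"angular":[0,0,-0.093],"jaw":0.65},{"travel":[0,0,-3],"angular":[0,0,0],"jaw":0.65},{"travel":[0,0,-3],"angular":[0,0,0],"jaw":0.65},{"travel":[0,0,-1.8],"angular":[0,0,0],"jaw":0.65},{"travel":[0,0,0],"angular":[0,0,0],"jaw":0.65},{"travel":[0,0,0],"angular":[0,0,0],"jaw":0},{"travel":[0,0,0],"angular":[0,0,0],"jaw":0},{"travel":[0,0,0],"angular":[0,0,0],"jaw":0}]' 40
python3 -m crank '[{"travel":[0,0,0],"angular":[0,0,0],"jaw":0},{"travel":[0,0,0],"angular":[0,0,0],"jaw":0},{"travel":[0,0,3],"angular":[0,0,0],"jaw":0},{"travel":[0,0,4],"angular":[0,0,0],"jaw":0},{"travel":[0,0,4],"angular":[0,0,0],"jaw":0},{"travel":[0,0,3],"angular":[0,0,0],"jaw":0},{"travel":[0,0,0],"angular":[0,0,0],"jaw":0},{"travel":[0,0,0],"angular":[0,0,0],"jaw":0}]'
python3 - <<'E'
from h import *
s=read_state();im=get_image('wrist');cv2.imwrite('pics/w5.png',im[:,:,::-1]);print(s['clock'],s['position'],s['orientation'],s['wrist_force'],s['grip_width'])
np.save('w5.npy',pose(s))
im=get_image('scene');cv2.imwrite('pics/s5.png',im[:,:,::-1])
E
```

```text
clock: 8.4
position: [0.6049, -0.2527, 0.0121]
orientation: [3.14, 0.002, 2.034]
wrist_force: [-1.0, -0.3, 0.8]
grip_width: 0.0363
clock: 9.2
position: [0.604, -0.2522, 0.1512]
orientation: [3.141, 0.001, 2.034]
wrist_force: [-0.1, -0.8, -1.0]
grip_width: 0.0237
9.2 [ 0.60399266 -0.25220581  0.151159  ] [3.14090495e+00 1.10932408e-03 2.03379546e+00] [-0.07796111 -0.76065287 -1.03283778] 0.023740970175942854
```

View pics/w5.png

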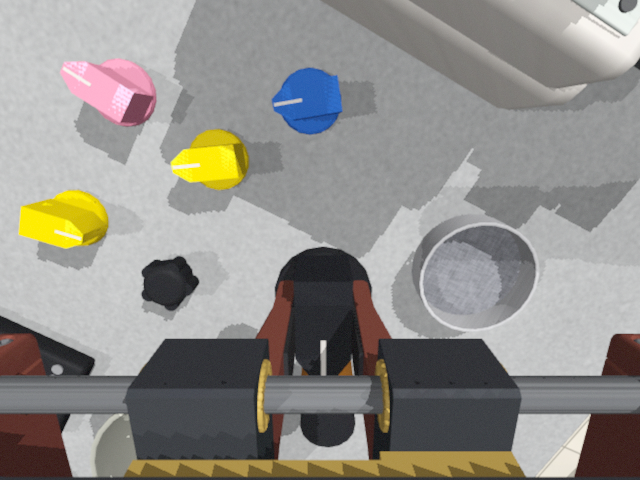

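View pics/s5.png

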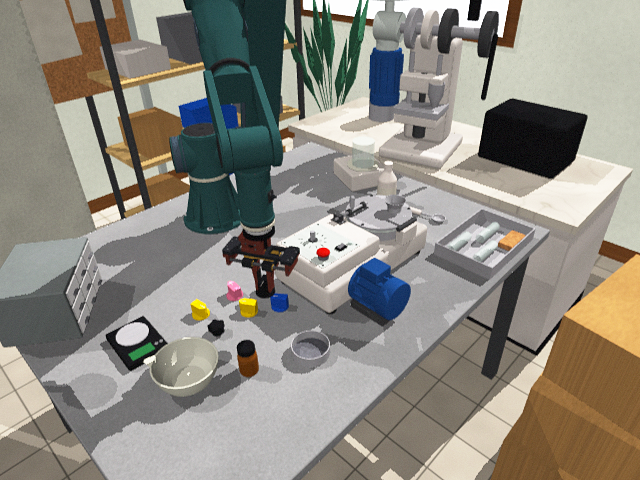

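```bash
python3 - <<'E'
from h import *
a=cv2.imread('pics/w5.png')[:,:,::-1];crop(a,260,230,120,90,6,'pics/w5z.png')
c=camera_info('wrist');w=(np.array([[c['fx'],0,c['cx']],[0,c['fy'],c['cy']],[0,0,1]]),np.array(c['tool_from_camera']))
for z in (.0105,.0045): print(toplane(w,(323,247.5),z)-[.025,0,0])
for v in (281,283): print(toplane(w,(323,v),-.027)-[.024,0,0])
for u in(275.5,371): print(toplane(w,(u,285),.0105))
E
```

```text
[-0.00103344  0.00037534  0.0105    ]
[0.00095519 0.00037235 0.0045    ]
[-0.00178434  0.00035593 -0.027     ]
[-0.00265721  0.00035589 -0.027     ]
[ 0.00364383 -0.0240724   0.0105    ]
[0.00362956 0.02508223 0.0105    ]
```

View pics/w5z.png

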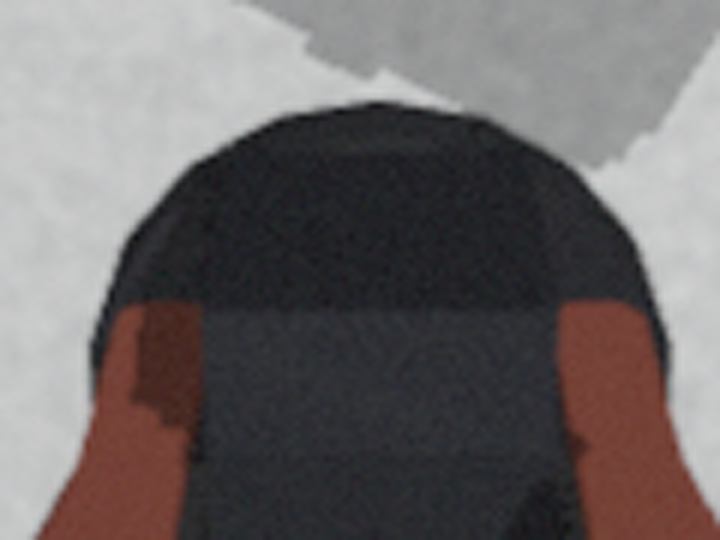

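```bash
python3 -m crank '[{"travel":[0,0,4],"angular":[0,0,0.134],"jaw":0},{"travel":[-0.5,1,3.4],"angular":[0,0,0.134],"jaw":0},{"travel":[-1,4,0],"angular":[0,0,0.134],"jaw":0},{"travel":[-1,4,0],"angular":[0,0,0.134],"jaw":0},{"travel":[-1,4,0],"angular":[0,0,0.135],"jaw":0},{"travel":[-1,4,0],"angular":[0,0,0.135],"jaw":0},{"travel":[-1,4,0],"angular":[0,0,0.135],"jaw":0},{"travel":[-0.5,2,0],"angular":[0,0,0.135],"jaw":0}]'
python3 -m crank '[{"travel":[0,0,0],"angular":[0,0,0],"jaw":0},{"travel":[0,0,0],"angular":[0,0,0],"jaw":0},{"travel":[0,0,0],"angular":[0,0,0],"jaw":0},{"travel":[0,0,0],"angular":[0,0,0],"jaw":0},{"travel":[0,0,0],"angular":[0,0,0],"jaw":0},{"travel":[0,0,0],"angular":[0,0,0],"jaw":0},{"travel":[0,0,0],"angular":[0,0,0],"jaw":0},{"travel":[0,0,0],"angular":[0,0,0],"jaw":0}]'
python3 - <<'E'
from h import *
s=read_state();im=get_image('wrist');cv2.imwrite('pics/w6.png',im[:,:,::-1]);print(s['clock'],s['position'],s['orientation'],s['wrist_force'],s['grip_width'])
im=get_image('scene');crop(im,240,150,160,120,5,'pics/s6.png')
E
```

```text
clock: 10.1
position: [0.5411, -0.019, 0.2225]
orientation: [3.14, -0.005, 3.117]
wrist_force: [0.0, 0.4, -1.2]
grip_width: 0.024
clock: 10.9
position: [0.5439, -0.0223, 0.2247]
orientation: [-3.141, 0.0, 3.109]
wrist_force: [-0.2, 0.3, -0.1]
grip_width: 0.0239
10.9 [ 0.54387433 -0.02230713  0.22465794] [-3.14148994e+00  8.42160359e-05  3.10937958e+00] [-0.18964801  0.27954432 -0.12813456] 0.023882799554936218
```

View pics/w6.png

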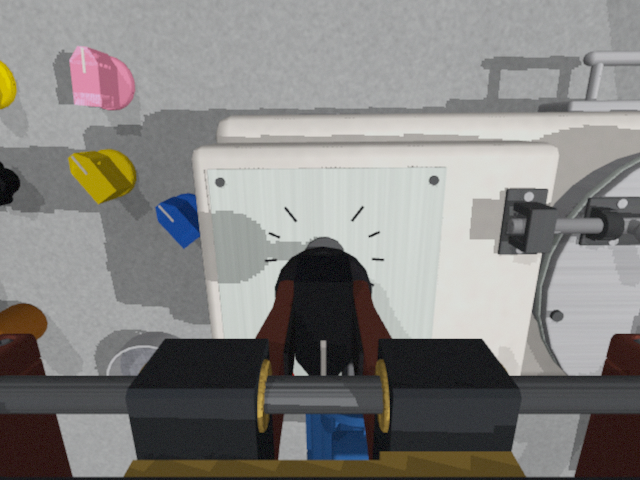

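View pics/s6.png

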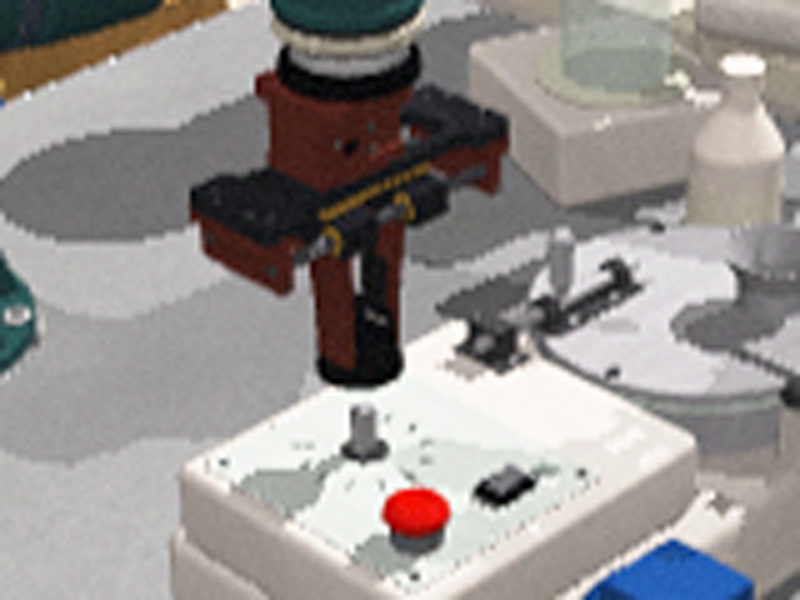

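```bash
python3 -m crank '[{"travel":[0,0,-1.5],"angular":[0,0,0],"jaw":0},{"travel":[0,0,-1.2],"angular":[0,0,0],"jaw":0},{"travel":[0,0,-0.3],"angular":[0,0,0],"jaw":0},{"travel":[0,0,-0.3],"angular":[0,0,0],"jaw":0},{"travel":[0,0,-0.3],"angular":[0,0,0],"jaw":0},{"travel":[0,0,-0.2],"angular":[0,0,0],"jaw":0},{"travel":[0,0,0],"angular":[0,0,0],"jaw":0},{"travel":[0,0,0],"angular":[0,0,0],"jaw":0}]'
```

```text
clock: 11.8
position: [0.544, -0.0222, 0.1868]
orientation: [-3.141, 0.0, 3.11]
wrist_force: [0.6, 0.4, -0.7]
grip_width: 0.0238
```

```bash
python3 -m crank '[{"travel":[0,0,-0.3],"angular":[0,0,0],"jaw":0},{"travel":[0,0,-0.3],"angular":[0,0,0],"jaw":0},{"travel":[0,0,-0.3],"angular":[0,0,0],"jaw":0},{"travel":[0,0,-0.2],"angular":[0,0,0],"jaw":0},{"travel":[0,0,-0.1],"angular":[0,0,0],"jaw":0},{"travel":[0,0,0],"angular":[0,0,0],"jaw":0},{"travel":[0,0,0],"angular":[0,0,0],"jaw":0},{"travel":[0,0,0],"angular":[0,0,0],"jaw":0}]' 50
```

```text
clock: 12.6
position: [0.544, -0.0222, 0.1751]
orientation: [-3.141, 0.0, 3.11]
wrist_force: [-1.9, 0.2, 5.4]
grip_width: 0.0237
```

```bash
python3 -m crank '[{"travel":[0,0,-0.15],"angular":[0,0,0],"jaw":0},{"travel":[0,0,-0.15],"angular":[0,0,0],"jaw":0},{"travel":[0,0,-0.15],"angular":[0,0,0],"jaw":0},{"travel":[0,0,-0.1],"angular":[0,0,0],"jaw":0},{"travel":[0,0,0],"angular":[0,0,0],"jaw":0},{"travel":[0,0,0],"angular":[0,0,0],"jaw":0},{"travel":[0,0,0],"angular":[0,0,0],"jaw":0},{"travel":[0,0,0],"angular":[0,0,0],"jaw":0}]'
```

```text
clock: 13.4
position: [0.5444, -0.0222, 0.173]
orientation: [-3.141, 0.003, 3.11]
wrist_force: [-9.7, 0.4, 31.6]
grip_width: 0.0234
```

```bash
python3 - <<'E'
from h import *
s=read_state();im=get_image('wrist');cv2.imwrite('pics/w7.png',im[:,:,::-1]);print(s['clock'],s['position'],s['orientation'],s['wrist_force'],s['ft_torque'],s['grip_width'])
crop(im,260,220,120,90,6,'pics/w7z.png')
im=get_image('scene');crop(im,270,190,100,75,8,'pics/s7.png')
E
```

```text
13.4 [ 0.54439342 -0.02223766  0.17296656] [-3.14092532e+00  2.68591058e-03  3.11004554e+00] [-9.74871708  0.44467244 31.63158534] [0.30652423 1.70073082 0.01433776] 0.023437248236111513
```

View pics/w7z.png

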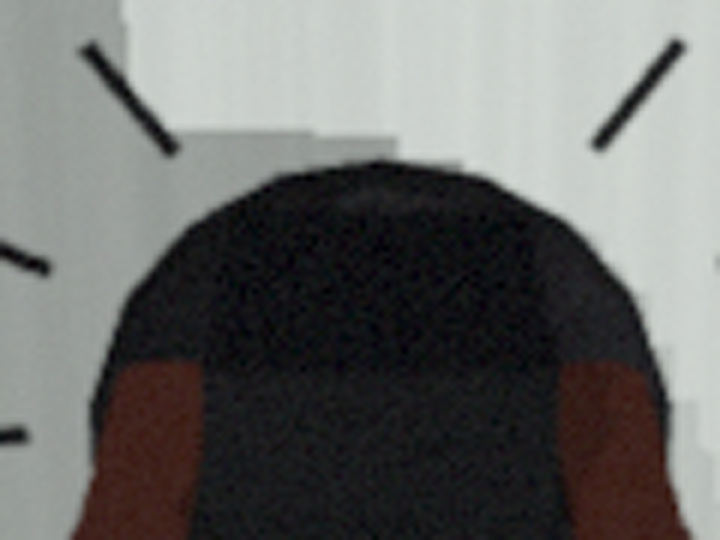

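View pics/s7.png

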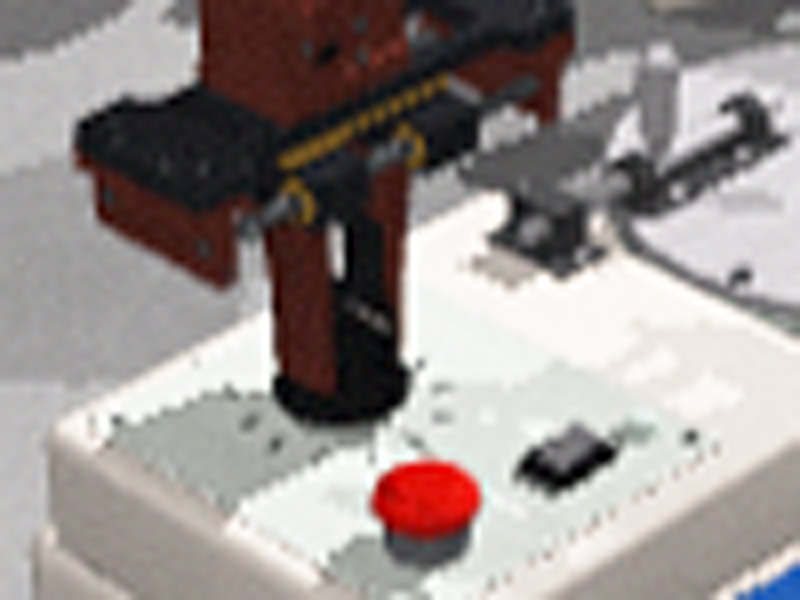

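Force and height need checking: is this the spindle's stop or a jam? I'll back off in small steps and read force against height.

```bash
for i in 1; do python3 -m crank '[{"travel":[0,0,0.3],"angular":[0,0,0],"jaw":0},{"travel":[0,0,0],"angular":[0,0,0],"jaw":0},{"travel":[0,0,0],"angular":[0,0,0],"jaw":0},{"travel":[0,0,0],"angular":[0,0,0],"jaw":0},{"travel":[0,0,0],"angular":[0,0,0],"jaw":0},{"travel":[0,0,0],"angular":[0,0,0],"jaw":0},{"travel":[0,0,0],"angular":[0,0,0],"jaw":0},{"travel":[0,0,0],"angular":[0,0,0],"jaw":0}]'; python3 -m crank '[{"travel":[0,0,0.2],"angular":[0,0,0],"jaw":0},{"travel":[0,0,0],"angular":[0,0,0],"jaw":0},{"travel":[0,0,0],"angular":[0,0,0],"jaw":0},{"travel":[0,0,0],"angular":[0,0,0],"jaw":0},{"travel":[0,0,0],"angular":[0,0,0],"jaw":0},{"travel":[0,0,0],"angular":[0,0,0],"jaw":0},{"travel":[0,0,0],"angular":[0,0,0],"jaw":0},{"travel":[0,0,0],"angular":[0,0,0],"jaw":0}]'; python3 -m crank '[{"travel":[0,0,0.2],"angular":[0,0,0],"jaw":0},{"travel":[0,0,0],"angular":[0,0,0],"jaw":0},{"travel":[0,0,0],"angular":[0,0,0],"jaw":0},{"travel":[0,0,0],"angular":[0,0,0],"jaw":0},{"travel":[0,0,0],"angular":[0,0,0],"jaw":0},{"travel":[0,0,0],"angular":[0,0,0],"jaw":0},{"travel":[0,0,0],"angular":[0,0,0],"jaw":0},{"travel":[0,0,0],"angular":[0,0,0],"jaw":0}]'; done
```

```text
clock: 14.3
position: [0.5441, -0.0222, 0.1734]
orientation: [-3.141, 0.001, 3.11]
wrist_force: [-3.6, 0.2, 11.1]
grip_width: 0.0237
clock: 15.1
position: [0.544, -0.0222, 0.1746]
orientation: [-3.141, 0.001, 3.11]
wrist_force: [-0.8, 0.5, 5.1]
grip_width: 0.0236
clock: 15.9
position: [0.5439, -0.0222, 0.1761]
orientation: [-3.141, 0.0, 3.11]
wrist_force: [-1.0, -0.3, 3.9]
grip_width: 0.0237
```

```bash
python3 -m crank '[{"travel":[0,0,0.15],"angular":[0,0,0],"jaw":0},{"travel":[0,0,0],"angular":[0,0,0],"jaw":0},{"travel":[0,0,0],"angular":[0,0,0],"jaw":0},{"travel":[0,0,0],"angular":[0,0,0],"jaw":0},{"travel":[0,0,0],"angular":[0,0,0],"jaw":0},{"travel":[0,0,0],"angular":[0,0,0],"jaw":0},{"travel":[0,0,0],"angular":[0,0,0],"jaw":0},{"travel":[0,0,0],"angular":[0,0,0],"jaw":0}]'; python3 -m crank '[{"travel":[0,0,0.15],"angular":[0,0,0],"jaw":0},{"travel":[0,0,0],"angular":[0,0,0],"jaw":0},{"travel":[0,0,0],"angular":[0,0,0],"jaw":0},{"travel":[0,0,0],"angular":[0,0,0],"jaw":0},{"travel":[0,0,0],"angular":[0,0,0],"jaw":0},{"travel":[0,0,0],"angular":[0,0,0],"jaw":0},{"travel":[0,0,0],"angular":[0,0,0],"jaw":0},{"travel":[0,0,0],"angular":[0,0,0],"jaw":0}]'
```

```text
clock: 16.7
position: [0.5439, -0.0222, 0.1776]
orientation: [-3.141, 0.0, 3.11]
wrist_force: [-0.9, -0.6, 5.2]
grip_width: 0.0238
clock: 17.5
position: [0.5439, -0.0221, 0.1791]
orientation: [-3.141, 0.0, 3.11]
wrist_force: [1.4, -0.1, 2.7]
grip_width: 0.0239
```

The spring force runs over about 6 mm, from roughly 0.1793 down to a hard stop at 0.1734. So the knob is seated and the spindle reaches its stop. Now the final press.

```bash
python3 -m crank '[{"travel":[0,0,-0.2],"angular":[0,0,0],"jaw":0},{"travel":[0,0,-0.2],"angular":[0,0,0],"jaw":0},{"travel":[0,0,-0.2],"angular":[0,0,0],"jaw":0},{"travel":[0,0,-0.15],"angular":[0,0,0],"jaw":0},{"travel":[0,0,0],"angular":[0,0,0],"jaw":0},{"travel":[0,0,0],"angular":[0,0,0],"jaw":0},{"travel":[0,0,0],"angular":[0,0,0],"jaw":0},{"travel":[0,0,0],"angular":[0,0,0],"jaw":0}]'
python3 - <<'E'
from h import *
s=read_state();im=get_image('wrist');cv2.imwrite('pics/w8.png',im[:,:,::-1]);print(s['clock'],s['position'],s['orientation'],s['wrist_force'],s['grip_width'])
im=get_image('scene');cv2.imwrite('pics/s8.png',im[:,:,::-1])
E
```

```text
clock: 18.3
position: [0.5441, -0.0222, 0.1732]
orientation: [-3.141, 0.001, 3.11]
wrist_force: [-3.4, 0.5, 17.2]
grip_width: 0.0233
18.3 [ 0.54406816 -0.02218013  0.1732326 ] [-3.14128556e+00  1.16107820e-03  3.10984965e+00] [-3.38925699  0.45038971 17.2189004 ] 0.023332282776983623
```

View pics/w8.png

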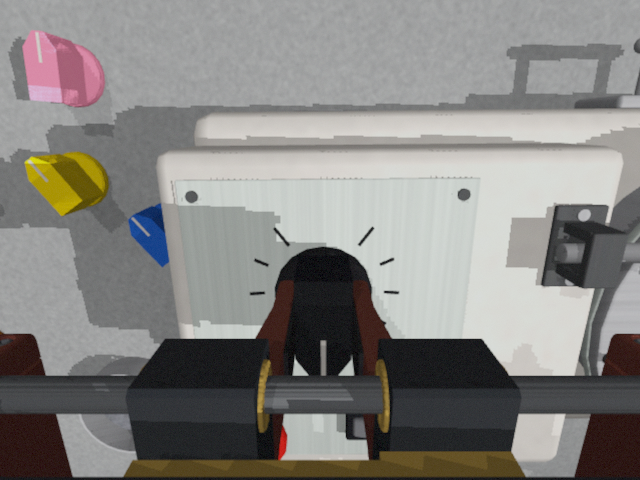

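View pics/s8.png

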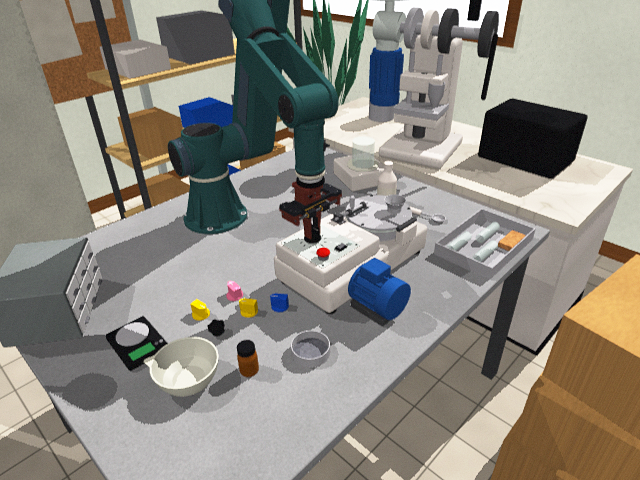

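The knob is seated at the centre of the dial (323,290 in the wrist view), the bolt is still in the keeper, and the scene view shows every bystander where it started. Handing in.

```bash
python3 -c "
from cell import *
print(sign_off())"
```

```text
the job is handed in; nothing more can be done
None
```

I bolted the lid, fitted the black knob on the run spindle and handed the job in at 18.3 s while still holding it pressed in. No verdict came back.

- **Bolt:** I gripped the post and slid it about 33 mm to a hard stop. Under 35 N it moved no further, and the pictures show the tip in the keeper.
- **Knob:** I turned it to match the spindle's flat, which I measured as facing about -0.03 rad in world axes. It went on without side load.
- **Press:** I backed off in small steps to check for a jam. The spring force ran over about 6 mm, ending at a hard stop, which matches the spindle's full travel. At hand-in I was pressing with 17 N against that stop at a 50 N grip setting, with the gripper 23 mm open on the 24 mm bar.
- **Bystanders:** in the last scene picture they all stand where they started.

**What disagreed:**
- The wrist view put the spindle tip about 5 mm lower than the two fixed cameras did. The force readings fit the higher value.
- A few of the spring readings were out of order by 1–2 N.
- The first, harder press reached 32 N, with about 10 N sideways. I eased that for the final press.

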